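# Line up the laundry bottles by height

### The job

Tidy the laundry counter: stand the four laundry containers upright on the four cork coasters, one in the middle of each, in order of height, with the shortest on the coaster next to the potted cactus and the tallest at the other end. Do not knock any container over, and leave the cactus where it stands.

Things in the scene. Friction and masses are not known exactly. Their poses are not given: they have to be found in the camera images.
- pod_jar: Shortest container: squat white jar of washing capsules with a pale-yellow band and a wide orange lid; 65 mm tall, 54 mm diameter all the way up (lid = top 22 mm). About 180 g (varies). Origin: centre of the underside; z up; round, so yaw has no meaning.
- stain_tub: Second shortest: white stain-remover bottle with a pink band and a red cap; 92 mm tall, body 54 mm diameter; the straight screw cap is 40 mm in diameter and takes up the top 40 mm, a good grip from above. About 220 g (varies). Origin: centre of the underside; z up; round, so yaw has no meaning.
- softener: Third: pale-blue fabric-softener bottle with a white band and a blue cap; 121 mm tall, body 54 mm diameter; the straight screw cap is 40 mm in diameter and takes up the top 40 mm, a good grip from above. About 280 g (varies). Origin: centre of the underside; z up; round, so yaw has no meaning.
- detergent: Tallest: green detergent bottle with a white band and a yellow cap; 150 mm tall, body 54 mm diameter; the straight screw cap is 40 mm in diameter and takes up the top 40 mm, a good grip from above. About 340 g (varies). Origin: centre of the underside; z up; round, so yaw has no meaning.
- coaster1: Cork coaster with a dark dot in its middle, 76 mm diameter, 3 mm thick, fixed on the white board, at the left end (+y) of the row as the robot sees it. Neighbouring coasters are about 95 mm apart. Origin: centre of its underside; the surface that things stand on is 3 mm higher (21 mm above the table).
- coaster2: Cork coaster with a dark dot in its middle, 76 mm diameter, 3 mm thick, fixed on the white board, second from the left. Neighbouring coasters are about 95 mm apart. Origin: centre of its underside; the surface that things stand on is 3 mm higher (21 mm above the table).
- coaster3: Cork coaster with a dark dot in its middle, 76 mm diameter, 3 mm thick, fixed on the white board, third from the left. Neighbouring coasters are about 95 mm apart. Origin: centre of its underside; the surface that things stand on is 3 mm higher (21 mm above the table).
- coaster4: Cork coaster with a dark dot in its middle, 76 mm diameter, 3 mm thick, fixed on the white board, at the right end (-y) of the row. Neighbouring coasters are about 95 mm apart. Origin: centre of its underside; the surface that things stand on is 3 mm higher (21 mm above the table).
- plant: Little round cactus in a terracotta pot, 58 mm diameter, 100 mm tall, about 300 g, standing loose on the board just beyond one end of the row of coasters (which end varies), about 105 mm from the end coaster; a plain white cup, 70 mm tall, stands beyond the other end. Origin: centre of the pot's underside.
- board: White-painted display board fixed on the counter, 100 x 560 mm and 18 mm thick, carrying the coasters in a row along its own y axis. Origin: centre of its underside. The containers stand on the counter between it and the robot, on a line roughly across the robot's view, among small loose things that are at most 40 mm tall; no tall thing stands within 40 mm of the board's long sides.
Not all that is in view belongs to the job. Leave any purple look-alike of the softener alone.

How it is judged:
By the outcome, as a careful person would: the job done as asked, in the order asked, and still so for the second after the job is handed in, with the robot touching nothing.
It also fails if it takes over 106 s, if anything falls off the work surface, if the arm or the gripper's body presses on something with over 40 N, if the wrist force passes 120 N, or if a joint passes its speed limit or range.

### The arm

A 7-joint arm with a two-finger parallel gripper is mounted at the origin on the work surface. World frame = base frame: x ahead of the robot, y to its left, z up, the work surface at z = 0. Lengths are in m, angles in rad, forces in N, time in s.
With the tool pointing down it reaches from about 0.4 to 0.85 m from the base axis. Payload 10.4 kg.
Tool frame: the origin (TCP) lies at the centre of the arm's flange, where the gripper is bolted on; the fingertips stand 182 mm ahead of it and the grasp point (between the pads) lies r.grasp_offset ahead of it (r.grasp_offset is the distance from the TCP to the grasp point, in m); z points along the fingers, y is the line along which they close (so a half turn about z gives the same grasp; the last joint's range is limited). The gripper opens to 87 mm and grips with 3 to 60 N. Pads are 19 mm wide; open, the fingers measure 117 mm over their backs; the gripper's body (75 mm by 190 mm) begins 51 mm behind the grasp point.
Start: joints at [-1.13, 0.332, -0.065, 1.46, 0.022, 1.35, -0.088], TCP at [0.28, 0.559, 0.405] pointing down, gripper open.
Joint ranges: [-2.6, 2.6], [-0.5, 2.12], [-1.47, 1.34], [0.16, 2.42], [-1.27, 4.41], [0.06, 2.06], [-2.6, 2.6]. Speed limits (rad/s): [2.22, 2.22, 2.79, 2.79, 3.14, 3.14, 3.14].

### API

Orientations are given as a unit quaternion [x, y, z, w].
In Python, from bench import status, vision, job, spotter, r gives the robot as it stands. The module is installed in compiled form; this text tells all that it offers.
- The arm moves only by the tool play_rows, never from a script. Its argument "series" is a list of rows, each a list of 6 numbers: the shift along the tool's x, y, z each as a share of 150 mm, from -1 to 1, then the turn, a rotation vector about the tool's x, y, z each as a share of 30 degrees, from -1 to 1. In form: [[x, y, z, ax, ay, az], ...]. A call has 1 to 5 rows; each row is the pose to reach, as a shift and turn from the pose commanded when the call began, along the tool's axes at that moment; what a row does not reach only later rows make up. A row lasts 1/10 s, in which the tool goes at most 50 mm and 8.59 degrees, less where a joint would pass 70% of its speed; a pose out of reach is approached as far as the arm can. A call with a number of a shift or a turn outside -1 to 1 is refused whole. A call with a gripper value outside its range is refused whole. "fingers" is the opening, from -1 (shut) to 1 (fully open), set as the call begins (left out, the last holds). The fingers move at their own pace and stop on an object; "squeeze" is the grip in N (left out, the last holds). Time passes only in rows, so rows that repeat a pose let the fingers close. It gives the time, the measured TCP pose, the force, the opening and the grip force at its end, in the units of the state.
- status.read_state(): the state, without advancing time (a new reading comes with each control period).
- vision.camera(name): name is "scene" or "top"; returns the picture (400x640x3 uint8, blue, green, red); there is no depth.
- vision.calibration(name): a dict with "fx", "fy", "cx", "cy" (pixels), "rvec" (rotation vector, rad) and "tvec" (3), from world to camera coordinates, as OpenCV has them. Camera axes: x right, y down, z forward; pixel columns grow to the right and rows downward; lengths in m; the calibration is good to about 2 mm. A picture is of the moment at which its call begins. calibration takes no time and is no camera call.
- job.close_job(): hands the job in; it is judged then, once.
Trained networks look in the newest picture that a camera, given by its name, has taken for a name from the list of things; names that differ only in an ending like _2 or _b are one class to them, and where a whole thing is asked for, a point or a joint stands for the part that bears it (a point fixed in the world has none). Each returns a list of dicts, best first, with "conf" (0 to 1); they miss things now and then, are a little off and sometimes report something else, mostly with a low value. They report only what shows in the picture. A call takes as long as a camera call. They do not tell look-alikes from the thing itself.
- spotter.boxes_of(camera, name): "point" ([x, y, z] in m, in world coordinates, good to about 4 mm: the middle of the surface that is visible of it).
- spotter.regions_of(camera, name): "pixels" (400x640 bool, what is visible of it).
The state is a dict: "time": time; "joint_positions": joint angles; "joint_vel": joint speeds; "joint_torque": joint torques, N m; "ee_pos": TCP position; "eef_rot": TCP orientation; "ft_force": force on the tool from outside, world axes, zero at the start; "torque": the same for the moment, N m; "width": finger opening in m; "grip_force": force on a finger pad.
Only numpy, scipy, OpenCV 4.12 (cv2) and the standard library are available. Lean on these libraries where they do the work, as an engineer would, in place of code of your own. Each camera call takes 0.05 s, during which the arm holds its last target. There are 200 camera calls.

## Working session

There is one attempt and no reset: what is moved stays moved. The work goes in short steps, Python scripts to look and compute and a tool call to move; the robot and the scene stay as the last step left them, time stands still between calls to the robot, and variables do not carry over. Pictures are saved under pics/ and viewed, at most 14 in all, crops included, and the job is handed in when it is done.

Besides the shell and the picture viewer there is one more tool, called after "Request:" as name([rows], argument=value, ...), one row to a line, values as JSON. play_rows: Moves the arm, as the interface text tells. Shift numbers are shares of 150 mm and turn numbers shares of 30 degrees, none past 1 either way. Its arguments: {"type":"object","properties":{"series":{"type":"array","items":{"type":"array","items":{"type":"number"}}},"fingers":{"type":"number"},"squeeze":{"type":"number"}},"required":["series"]}

```bash
mkdir -p pics; python3 - <<'E'
from bench import status, vision, job, spotter, r
import cv2,numpy as np
s=status.read_state();print({k:np.round(v,3) for k,v in s.items()}, r.grasp_offset)
for c in("scene","top"):
    cv2.imwrite(f"pics/{c}0.png",vision.camera(c));k=vision.calibration(c)
    print(c,{a:np.round(b,3).tolist() for a,b in k.items()})
    for n in("pod_jar","stain_tub","softener","detergent","coaster1","plant"):
        for d in spotter.boxes_of(c,n): 
            if d["conf"]>.2: print(n,round(d["conf"],2),np.round(d["point"],3))
E
```

```text
{'time': np.float64(0.0), 'joint_positions': array([-1.13 ,  0.333, -0.065,  1.461,  0.022,  1.35 , -0.088]), 'joint_vel': array([ 0.   , -0.001,  0.001,  0.   ,  0.002,  0.001, -0.001]), 'joint_torque': array([-0.0000e+00, -6.2326e+01,  2.5000e-02, -3.8990e+01, -6.1000e-02,
        4.0000e-02,  0.0000e+00]), 'ee_pos': array([0.28 , 0.559, 0.404]), 'eef_rot': array([ 0.23 ,  0.973, -0.001, -0.   ]), 'ft_force': array([-0.025, -0.215, -0.517]), 'torque': array([ 0.01 , -0.061, -0.002]), 'grip_force': np.float64(0.0), 'width': np.float64(0.087)} 0.1635
scene {'fx': 385.408, 'fy': 385.408, 'cx': 316.129, 'cy': 197.216, 'rvec': [1.921, 1.947, -0.533], 'tvec': [0.018, -0.385, 1.096]}
pod_jar 0.93 [ 0.444 -0.1    0.065]
stain_tub 0.65 [ 0.432 -0.259  0.049]
softener 0.95 [0.364 0.028 0.074]
softener 0.88 [0.298 0.197 0.075]
softener 0.73 [0.459 0.084 0.077]
softener 0.73 [0.341 0.11  0.078]
detergent 0.75 [0.44  0.255 0.1  ]
coaster1 0.83 [ 0.645 -0.125  0.023]
coaster1 0.71 [0.633 0.062 0.018]
coaster1 0.61 [0.623 0.157 0.02 ]
coaster1 0.61 [ 0.643 -0.032  0.018]
plant 0.59 [0.618 0.257 0.089]
plant 0.3 [ 0.435 -0.263  0.048]
top {'fx': 439.064, 'fy': 439.064, 'cx': 323.375, 'cy': 215.114, 'rvec': [2.126, -2.153, 0.157], 'tvec': [-0.003, 0.484, 0.868]}
pod_jar 0.66 [ 0.427 -0.107  0.067]
stain_tub 0.63 [ 0.414 -0.259  0.074]
softener 0.97 [0.434 0.083 0.122]
softener 0.72 [0.289 0.188 0.094]
softener 0.63 [0.346 0.026 0.118]
softener 0.56 [0.327 0.106 0.123]
detergent 0.75 [0.418 0.248 0.108]
coaster1 0.97 [ 0.638 -0.028  0.023]
coaster1 0.78 [0.621 0.156 0.021]
coaster1 0.71 [ 0.648 -0.128  0.022]
coaster1 0.64 [0.63  0.059 0.024]
plant 0.58 [0.6   0.257 0.101]
```

View pics/scene0.png

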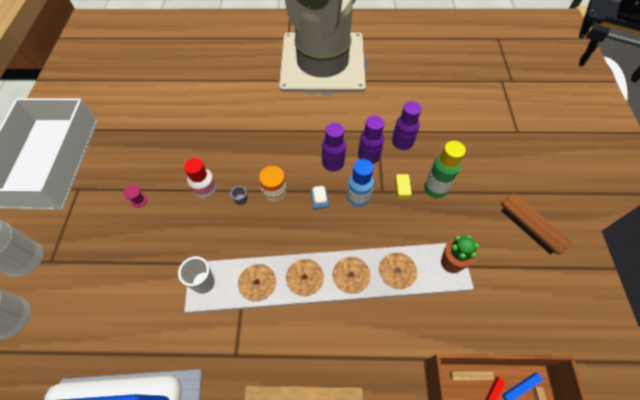

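View pics/top0.png

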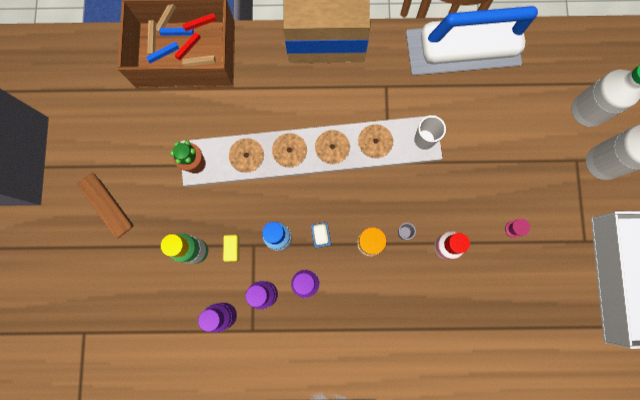

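The scene picture shows the softener candidates: blue bottle at (361,183), and purple look-alikes at (334,148), (371,138) and (406,125). I choose the blue one. The stain tub is at (200,178), though the magenta object at (135,195) could be confused with it. The jar is at (273,183), the detergent at (444,170), and the cactus at (461,252), which is the +y end. The order is therefore jar on coaster1, stain_tub on coaster2, softener on coaster3 and detergent on coaster4.

```bash
cat > h.py <<'E'
from bench import status, vision, job, spotter, r
import cv2,numpy as np
from scipy.spatial.transform import Rotation as R
from scipy.optimize import least_squares
# name: hue ranges, z0, z1, radius of the coloured part
PART={"pod_jar":([(7,17)],.043,.065,.027),"stain_tub":([(0,4),(176,180)],.052,.092,.020),
 "softener":([(104,116)],.081,.121,.020),"detergent":([(25,33)],.110,.150,.020)}
def proj(k,P): return cv2.projectPoints(np.float64(P),k["rvec"],k["tvec"],np.array([[k["fx"],0,k["cx"]],[0,k["fy"],k["cy"]],[0,0,1.]]),None)[0][:,0]
def model(k,x,y,z0,z1,rad):
    a=np.linspace(0,2*np.pi,60)
    P=[[x+rad*np.cos(t),y+rad*np.sin(t),z] for z in(z0,z1) for t in a]
    m=cv2.moments(cv2.convexHull(np.float32(proj(k,P)))); return np.array([m["m10"],m["m01"]])/m["m00"]
def blob(img,hues,near,satmin=150,rad=40):
    h=cv2.cvtColor(img,cv2.COLOR_BGR2HSV); m=np.zeros(h.shape[:2],bool)
    for a,b in hues: m|=(h[...,0]>=a)&(h[...,0]<=b)&(h[...,1]>satmin)&(h[...,2]>110)
    n,l,s,c=cv2.connectedComponentsWithStats(m.astype(np.uint8))
    c=[(s[i,4],c[i]) for i in range(1,n) if np.hypot(*(c[i]-near))<rad]
    return max(c,key=lambda t:t[0]) if c else (0,None)
def locate(imgs,name,guess,dz=0,rad=40):
    hues,z0,z1,R_=PART[name]; obs={}
    for c,im in imgs.items():
        k=vision.calibration(c); a,p=blob(im,hues,model(k,*guess,z0+dz,z1+dz,R_),rad=rad)
        if a>30: obs[c]=(k,p,a)
    f=lambda v:np.concatenate([model(k,*v,z0+dz,z1+dz,R_)-p for k,p,a in obs.values()])
    s=least_squares(f,guess); return s.x,{c:(np.round(o[1],1).tolist(),int(o[2])) for c,o in obs.items()},np.round(s.fun,1)
def go(target,yaw=0.,pos=None):  # shares for TCP target; yaw 0: tool y along +x
    s=status.read_state(); Rc=R.from_quat(s["eef_rot"])
    Rt=R.from_euler("z",yaw)*R.from_quat([2**-.5,2**-.5,0,0])
    print("shift",np.round(Rc.inv().apply(np.array(target)-s["ee_pos"])/.15,3),"turn",np.round((Rc.inv()*Rt).as_rotvec()/np.radians(30),3))
E
python3 - <<'E'
from h import *
imgs={c:vision.camera(c) for c in("scene","top")}
for n,g in(("pod_jar",(.43,-.1)),("stain_tub",(.42,-.26)),("softener",(.445,.085)),("detergent",(.43,.25))): print(n,*locate(imgs,n,g))
for c in imgs:
    k=vision.calibration(c)
    for d in spotter.regions_of(c,"coaster1"):
        m=cv2.moments(d["pixels"].astype(np.uint8),True);p=np.array([m["m10"],m["m01"]])/m["m00"]
        s=least_squares(lambda v:model(k,*v,.018,.021,.038)-p,(.63,0))
        print(c,round(d["conf"],2),np.round(s.x,4),m["m00"],np.round(p,1))
go((.42,-.26,.42))
t=imgs["top"][210:340,150:490];cv2.imwrite("pics/crop1.png",cv2.resize(t,None,fx=2.3,fy=2.3))
E
```

```text
pod_jar [ 0.44004198 -0.10891981] {'scene': ([270.9, 177.4], 285), 'top': ([373.5, 230.0], 39)} [-0.7  5.4  0.1  4.9]
stain_tub [ 0.41745581 -0.27209082] {'scene': ([193.4, 167.7], 306), 'top': ([457.3, 243.4], 396)} [1.  1.1 1.3 0.9]
softener [0.43798196 0.08637385] {'scene': ([363.0, 167.5], 279), 'top': ([273.0, 232.5], 367)} [0.  2.7 0.  2. ]
detergent [0.41317648 0.26769912] {'scene': ([454.7, 149.1], 287), 'top': ([171.8, 245.4], 412)} [ 0.   3.3 -0.1  2.3]
scene 0.93 [0.6203 0.1556] 1125.0 [398.2 270.3]
scene 0.89 [ 0.6488 -0.1232] 1141.0 [257.  282.5]
scene 0.7 [0.6317 0.0621] 1111.0 [351.2 275.2]
scene 0.7 [ 0.6378 -0.0304] 1062.0 [304.3 277.7]
top 0.94 [ 0.6353 -0.0296] 938.0 [332.2 146.8]
top 0.91 [ 0.6466 -0.1222] 894.0 [375.1 141.2]
top 0.66 [0.619  0.1556] 952.0 [246.  155.4]
top 0.58 [0.6294 0.0628] 976.0 [289.2 150.1]
top 0.49 [0.4205 0.2804] 1141.0 [184.7 248.5]
shift [-3.28  -4.464 -0.102] turn [ 0.    -0.     2.114]
```

View pics/crop1.png

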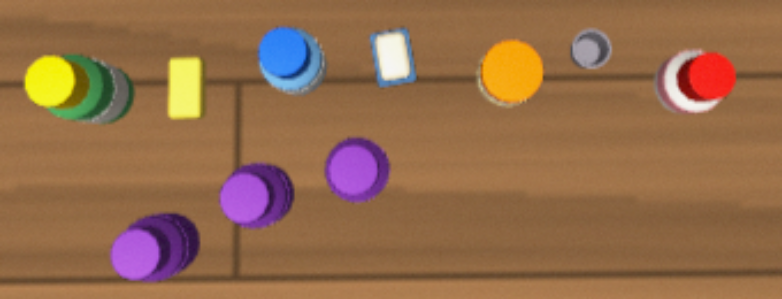

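The crop shows the blue cap at (285,52), clearly apart from the three purple bottles; the red cap is at (713,77), the orange lid at (512,72) and the yellow cap at (50,82). The residuals suggest my thresholds miss the shaded sides of the caps, so I'll loosen them and refit.

```bash
sed -i 's/>110)/>45)/; s/(7,17)/(6,20)/; s/(25,33)/(22,34)/; s/(104,116)/(102,118)/; s/(0,4),(176/(0,5),(174/' h.py
python3 - <<'E'
from h import *
imgs={c:vision.camera(c) for c in("scene","top")}
for n,g in(("pod_jar",(.44,-.108)),("stain_tub",(.417,-.272)),("softener",(.438,.086)),("detergent",(.413,.267))):
  for s in (150,190):
    hues,*q=PART[n]
    for c in imgs:
        k=vision.calibration(c); a,p=blob(imgs[c],hues,model(k,*g,*q),satmin=s,rad=15)
        if a:
            for z0 in (q[0],q[1]-.001):
                v=least_squares(lambda v:model(k,*v,z0,q[1],q[2])-p,g).x; print(n,s,c,int(a),np.round(p,1),np.round(v,4))
P=np.array([[.6197,.1556],[.6305,.0625],[.6366,-.030],[.6477,-.1227]])
i=np.arange(4);c=np.polyfit(i,P,1);print(np.round(np.outer(i,c[0])+c[1],4))
E
```

```text
pod_jar 150 scene 628 [271.4 176.6] [ 0.4241 -0.1076]
pod_jar 150 scene 628 [271.4 176.6] [ 0.4305 -0.106 ]
pod_jar 150 top 613 [372.3 240.3] [ 0.4291 -0.1061]
pod_jar 150 top 613 [372.3 240.3] [ 0.4284 -0.1053]
pod_jar 190 scene 499 [271.4 177.5] [ 0.4264 -0.1075]
pod_jar 190 scene 499 [271.4 177.5] [ 0.4327 -0.1059]
pod_jar 190 top 569 [372.2 240.4] [ 0.429  -0.1059]
pod_jar 190 top 569 [372.2 240.4] [ 0.4283 -0.1051]
stain_tub 150 scene 385 [194.8 168.8] [ 0.4178 -0.2712]
stain_tub 150 scene 385 [194.8 168.8] [ 0.4302 -0.2638]
stain_tub 150 top 416 [457.1 243.2] [ 0.4197 -0.2693]
stain_tub 150 top 416 [457.1 243.2] [ 0.4183 -0.2642]
stain_tub 190 scene 374 [194.6 168.6] [ 0.4172 -0.2717]
stain_tub 190 scene 374 [194.6 168.6] [ 0.4297 -0.2642]
stain_tub 190 top 403 [457.1 243. ] [ 0.4201 -0.2694]
stain_tub 190 top 403 [457.1 243. ] [ 0.4186 -0.2643]
softener 150 scene 438 [362.2 171.7] [0.4417 0.0846]
softener 150 scene 438 [362.2 171.7] [0.4539 0.0824]
softener 150 top 387 [273.4 232.7] [0.4414 0.0856]
softener 150 top 387 [273.4 232.7] [0.4396 0.0837]
softener 190 scene 381 [362.3 171.1] [0.4402 0.0847]
softener 190 scene 381 [362.3 171.1] [0.4525 0.0825]
softener 190 top 349 [273.3 232.6] [0.4415 0.0857]
softener 190 top 349 [273.3 232.6] [0.4398 0.0839]
detergent 150 scene 506 [452.5 153.4] [0.4157 0.2628]
detergent 150 scene 506 [452.5 153.4] [0.4293 0.2553]
detergent 150 top 524 [173.9 245.5] [0.4172 0.2639]
detergent 150 top 524 [173.9 245.5] [0.4157 0.258 ]
detergent 190 scene 482 [452.5 153.4] [0.4156 0.2628]
detergent 190 scene 482 [452.5 153.4] [0.4292 0.2553]
detergent 190 top 495 [174.  245.4] [0.4174 0.2637]
detergent 190 top 495 [174.  245.4] [0.4159 0.2578]
[[ 0.6201  0.1555]
 [ 0.6291  0.0627]
 [ 0.6381 -0.03  ]
 [ 0.6471 -0.1228]]
```

Request:
play_rows([
  [-0.33,-0.33,0,0,0,0.28],
  [-0.66,-0.66,0,0,0,0.56],
  [-1,-1,0,0,0,0.8],
  [-1,-1,0,0,0,1],
  [-1,-1,0,0,0,1],
], fingers=0.7, squeeze=20)

```text
time: 1.5
ee_pos: [0.349, 0.3528, 0.4052]
eef_rot: [0.478, 0.878, 0.0, 0.001]
ft_force: [-0.4, 0.0, -0.5]
width: 0.074
grip_force: 0.0
```

```bash
python3 -c "
from h import *
go((.419,-.27,.405))"
```

```text
shift [-3.741 -1.861  0.004] turn [2.000e-03 1.000e-03 1.095e+00]
```

Request:
play_rows([
  [-0.29,-0.14,0,0,0,0.28],
  [-0.58,-0.28,0,0,0,0.56],
  [-0.87,-0.42,0,0,0,0.84],
  [-1,-0.5,0,0,0,1],
  [-1,-0.5,0,0,0,1],
])

```text
time: 2.0
ee_pos: [0.3671, 0.1885, 0.4052]
eef_rot: [0.688, 0.726, 0.001, -0.0]
ft_force: [0.5, 1.0, 0.2]
width: 0.0741
grip_force: 0.0
```

```bash
python3 -c "
from h import *
go((.419,-.27,.405))"
```

```text
shift [-3.071e+00  1.810e-01 -1.000e-03] turn [ 0.001 -0.002  0.102]
```

Request:
play_rows([
  [-0.33,0.1,0,0,0,0.1],
  [-0.66,0.16,0,0,0,0.1],
  [-1,0.18,0,0,0,0.1],
  [-1,0.18,0,0,0,0.1],
])

```text
time: 2.4
ee_pos: [0.4034, 0.0388, 0.4052]
eef_rot: [0.706, 0.708, 0.0, 0.0]
ft_force: [1.1, -0.1, -0.4]
width: 0.0745
grip_force: 0.0
```

Request:
play_rows([
  [-0.33,0,0,0,0,0],
  [-0.66,0,0,0,0,0],
  [-1,0,0,0,0,0],
  [-1,0,0,0,0,0],
])

```text
time: 2.8
ee_pos: [0.4037, -0.1115, 0.4054]
eef_rot: [0.706, 0.708, 0.0, 0.001]
ft_force: [-0.5, 0.7, 1.0]
width: 0.0739
grip_force: 0.0
```

Request:
play_rows([
  [-0.33,0,0,0,0,0],
  [-0.66,0,0,0,0,0],
  [-1,0,0,0,0,0],
  [-1,0,0,0,0,0],
  [-1,0,0,0,0,0],
])

```text
time: 3.3
ee_pos: [0.4057, -0.2565, 0.4047]
eef_rot: [0.704, 0.71, -0.001, 0.0]
ft_force: [-0.8, 0.9, 0.3]
width: 0.0734
grip_force: 0.0
```

```bash
python3 -c "
from h import *
go((.419,-.27,.075+.1635))"
```

```text
shift [-0.09   0.089  1.108] turn [-0.001  0.002  0.015]
```

Request:
play_rows([
  [-0.09,0.09,0.1,0,0,0],
  [-0.09,0.09,0.4,0,0,0],
  [-0.09,0.09,0.7,0,0,0],
  [-0.09,0.09,0.9,0,0,0],
  [-0.09,0.09,0.9,0,0,0],
])

```text
time: 3.8
ee_pos: [0.4183, -0.2673, 0.2662]
eef_rot: [0.703, 0.711, -0.002, -0.003]
ft_force: [0.2, 0.1, 0.6]
width: 0.0739
grip_force: 0.0
```

```bash
python3 -c "
from h import *
go((.419,-.27,.077+.1635))
cv2.imwrite('pics/s1.png',np.vstack([vision.camera('scene')[80:280,60:380],vision.camera('top')[150:350,320:640]]))"
```

```text
shift [-0.018  0.006  0.171] turn [-0.013 -0.005  0.021]
```

View pics/s1.png

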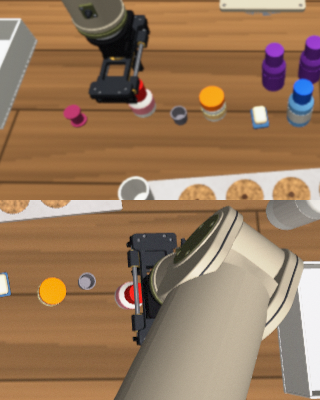

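The red cap is at crop (133,293) top / (142,95) scene, seen between the fingers, consistent with perspective. Next I'll lower and grip.

Request:
play_rows([
  [-0.02,0,0.08,0,0,0],
  [-0.02,0,0.17,0,0,0.02],
  [-0.02,0,0.17,0,0,0.02],
])

```text
time: 4.2
ee_pos: [0.4182, -0.2728, 0.2431]
eef_rot: [0.708, 0.706, -0.0, -0.001]
ft_force: [-0.6, 0.4, 0.2]
width: 0.0741
grip_force: 0.0
```

Request:
play_rows([
  [0,0,0,0,0,0],
  [0,0,0,0,0,0],
  [0,0,0,0,0,0],
  [0,0,0,0,0,0],
  [0,0,0,0,0,0],
], fingers=-1, squeeze=25)

```text
time: 4.7
ee_pos: [0.4186, -0.2733, 0.2444]
eef_rot: [0.708, 0.706, 0.0, 0.0]
ft_force: [2.1, 0.1, 1.2]
width: 0.0419
grip_force: 0.9
```

Request:
play_rows([
  [0,0,0,0,0,0],
  [0,0,-0.05,0,0,0],
  [0,0,-0.2,0,0,0],
  [0,0,-0.2,0,0,0],
])

```text
time: 5.1
ee_pos: [0.4188, -0.2739, 0.2762]
eef_rot: [0.708, 0.706, 0.001, 0.001]
ft_force: [-0.1, -0.3, -3.3]
width: 0.0395
grip_force: 24.9
```

Request:
play_rows([
  [0,0,-0.3,0,0,0],
  [0,0,-0.6,0,0,0],
  [0,0,-0.85,0,0,0],
  [0.2,0.2,-0.85,0,0,0],
  [0.4,0.4,-0.85,0,0,0],
])

```text
time: 5.6
ee_pos: [0.4789, -0.2134, 0.4028]
eef_rot: [0.709, 0.705, 0.002, 0.001]
ft_force: [1.3, 0.8, -3.2]
width: 0.0399
grip_force: 24.9
```

Request:
play_rows([
  [0.3,0.25,0,0,0,0],
  [0.6,0.5,0,0,0,0],
  [0.9,0.75,0,0,0,0],
  [1,1,0,0,0,0],
  [1,1,0,0,0,0],
])

```text
time: 6.1
ee_pos: [0.6323, -0.0578, 0.3991]
eef_rot: [0.705, 0.709, -0.0, -0.001]
ft_force: [-1.3, -0.3, -3.4]
width: 0.0393
grip_force: 24.9
```

```bash
python3 -c "
from h import *
go((.6291,.060,.30))"
```

```text
shift [ 0.784 -0.016  0.662] turn [-0.003 -0.002  0.009]
```

Request:
play_rows([
  [0.3,0,0,0,0,0],
  [0.6,-0.02,0,0,0,0],
  [0.78,-0.02,0.2,0,0,0],
  [0.78,-0.02,0.5,0,0,0],
  [0.78,-0.02,0.66,0,0,0],
])

```text
time: 6.6
ee_pos: [0.6252, 0.055, 0.2983]
eef_rot: [0.707, 0.707, -0.002, -0.002]
ft_force: [-0.6, -1.2, -2.9]
width: 0.0396
grip_force: 24.9
```

Request:
play_rows([
  [0,0,0,0,0,0],
  [0,0,0,0,0,0],
])

```text
time: 6.8
ee_pos: [0.6266, 0.0528, 0.303]
eef_rot: [0.708, 0.706, -0.0, -0.0]
ft_force: [0.2, 0.1, -2.0]
width: 0.0397
grip_force: 24.9
```

```bash
python3 -c "
from h import *
s=status.read_state();print(s['ee_pos'])
go((.6291,.060,.2665))
imgs={c:vision.camera(c) for c in('scene','top')}
dz=s['ee_pos'][2]-.2444
print(locate(imgs,'stain_tub',(.629,.062),dz))"
```

```text
[0.62656698 0.05283557 0.30299394]
shift [0.048 0.017 0.243] turn [-0.001  0.001 -0.007]
(array([0.61179393, 0.05827371]), {'scene': ([352.9, 243.0], 110)}, array([0., 0.]))
```

Request:
play_rows([
  [0.05,0.02,0.08,0,0,0],
  [0.05,0.02,0.16,0,0,0],
  [0.05,0.02,0.2,0,0,0],
  [0.05,0.02,0.2,0,0,0],
])

```text
time: 7.3
ee_pos: [0.629, 0.0606, 0.2713]
eef_rot: [0.708, 0.706, -0.001, -0.001]
ft_force: [-0.6, -0.3, -3.1]
width: 0.0393
grip_force: 24.9
```

```bash
python3 -c "
from h import *
go((.6291,.060,.2655))"
```

```text
shift [-0.004  0.001  0.039] turn [-0.004  0.001 -0.006]
```

Request:
play_rows([
  [0,0,0.02,0,0,0],
  [0,0,0.04,0,0,0],
  [0,0,0.04,0,0,0],
])

```text
time: 7.6
ee_pos: [0.6294, 0.0605, 0.2665]
eef_rot: [0.708, 0.706, -0.0, -0.0]
ft_force: [0.2, 0.1, -2.5]
width: 0.0394
grip_force: 24.9
```

Request:
play_rows([
  [0,0,0,0,0,0],
  [0,0,0,0,0,0],
  [0,0,0,0,0,0],
])

```text
time: 7.9
ee_pos: [0.6295, 0.0606, 0.2669]
eef_rot: [0.708, 0.706, 0.0, 0.0]
ft_force: [0.3, 0.1, -2.5]
width: 0.0394
grip_force: 24.9
```

Not in contact yet, so I'll go a bit lower.

Request:
play_rows([
  [0,0,0.01,0,0,0],
  [0,0,0.015,0,0,0],
  [0,0,0.015,0,0,0],
])

```text
time: 8.2
ee_pos: [0.6297, 0.0603, 0.2654]
eef_rot: [0.708, 0.706, 0.0, 0.0]
ft_force: [-2.3, -0.8, 5.8]
width: 0.0397
grip_force: 24.9
```

Request:
play_rows([
  [0,0,-0.01,0,0,0],
  [0,0,-0.01,0,0,0],
  [0,0,-0.01,0,0,0],
], fingers=0.6)

```text
time: 8.5
ee_pos: [0.6295, 0.0607, 0.266]
eef_rot: [0.708, 0.706, 0.0, 0.0]
ft_force: [0.8, -0.4, 0.1]
width: 0.0561
grip_force: 0.0
```

Request:
play_rows([
  [0,0,-0.2,0,0,0],
  [0,0,-0.5,0,0,0],
  [0,0,-0.8,0,0,0],
  [0,0,-1,0,0,0],
])

```text
time: 8.9
ee_pos: [0.6296, 0.0603, 0.4193]
eef_rot: [0.708, 0.706, 0.001, 0.001]
ft_force: [0.2, 0.3, 0.4]
width: 0.0694
grip_force: 0.0
```

```bash
python3 -c "
from h import *
go((.428,-.107,.40))"
```

```text
shift [-1.12  -1.341  0.124] turn [ 0.005 -0.001 -0.006]
```

Request:
play_rows([
  [-0.25,-0.3,0,0,0,0],
  [-0.5,-0.6,0,0,0,0],
  [-0.75,-0.9,0,0,0,0],
  [-1,-1,0,0,0,0],
  [-1,-1,0,0,0,0],
], fingers=1)

```text
time: 9.4
ee_pos: [0.4764, -0.0937, 0.416]
eef_rot: [0.71, 0.704, 0.001, -0.001]
ft_force: [-0.3, -0.0, 0.5]
width: 0.0868
grip_force: 0.0
```

Request:
play_rows([
  [-0.12,-0.2,0.12,0,0,0],
  [-0.12,-0.34,0.4,0,0,0],
  [-0.12,-0.34,0.7,0,0,0],
  [-0.12,-0.34,0.9,0,0,0],
  [-0.12,-0.34,0.9,0,0,0],
])

```text
time: 9.9
ee_pos: [0.4266, -0.1064, 0.2784]
eef_rot: [0.708, 0.706, -0.002, -0.001]
ft_force: [-0.1, 1.0, 0.5]
width: 0.0872
grip_force: 0.0
```

```bash
python3 -c "
from h import *
go((.428,-.107,.2115))
imgs={c:vision.camera(c) for c in('scene','top')}
print(locate(imgs,'stain_tub',(.629,.062),.021,25))
cv2.imwrite('pics/s2.png',np.vstack([imgs['scene'][100:300,150:470],imgs['top'][90:290,190:510]]))"
```

```text
shift [-0.003  0.012  0.446] turn [-0.01   0.003 -0.006]
(array([0.62953257, 0.06344194]), {'scene': ([354.3, 259.8], 452), 'top': ([285.3, 138.1], 394)}, array([0.3, 0.5, 0.4, 0.5]))
```

View pics/s2.png

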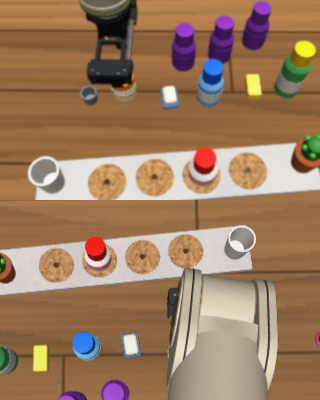

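The picture shows the stain tub upright on coaster2 (measured within 1 mm of centre) and the gripper above the jar at crop (122,85). Next is the jar.

Request:
play_rows([
  [0,0.01,0.2,0,0,0],
  [0,0.01,0.38,0,0,0],
  [0,0.01,0.45,0,0,0],
  [0,0.01,0.45,0,0,0],
])

```text
time: 10.4
ee_pos: [0.4301, -0.1066, 0.2139]
eef_rot: [0.708, 0.706, -0.0, -0.0]
ft_force: [-0.2, -0.6, 0.9]
width: 0.0871
grip_force: 0.0
```

Request:
play_rows([
  [0,0,0,0,0,0],
  [0,0,0,0,0,0],
  [0,0,0,0,0,0],
  [0,0,0,0,0,0],
  [0,0,0,0,0,0],
], fingers=-1)

```text
time: 10.9
ee_pos: [0.4296, -0.1067, 0.2138]
eef_rot: [0.708, 0.706, 0.0, 0.0]
ft_force: [-0.0, -0.6, 0.0]
width: 0.0549
grip_force: 0.0
```

Request:
play_rows([
  [0,0,0,0,0,0],
  [0,0,0,0,0,0],
  [0,0,-0.05,0,0,0],
  [0,0,-0.2,0,0,0],
])

```text
time: 11.3
ee_pos: [0.4286, -0.1068, 0.2428]
eef_rot: [0.708, 0.706, -0.002, -0.001]
ft_force: [1.2, 0.5, -1.0]
width: 0.0537
grip_force: 25.0
```

Request:
play_rows([
  [0,0,-0.3,0,0,0],
  [0,0,-0.6,0,0,0],
  [0,0,-0.95,0,0,0],
  [0,0,-0.95,0,0,0],
])

```text
time: 11.7
ee_pos: [0.4305, -0.108, 0.3914]
eef_rot: [0.709, 0.706, 0.004, 0.002]
ft_force: [1.0, -0.2, -1.7]
width: 0.0534
grip_force: 25.0
```

```bash
python3 -c "
from h import *
go((.6201,.1555,.27))"
```

```text
shift [1.76  1.25  0.825] turn [ 0.016 -0.006 -0.008]
```

Request:
play_rows([
  [0.2,0.2,0,0,0,0],
  [0.45,0.45,0,0,0,0],
  [0.7,0.7,0,0,0,0],
  [0.95,0.95,0,0,0,0],
  [1,1,0,0,0,0],
])

```text
time: 12.2
ee_pos: [0.5819, 0.048, 0.3841]
eef_rot: [0.706, 0.708, -0.001, 0.0]
ft_force: [-1.2, -0.3, -1.9]
width: 0.0532
grip_force: 25.0
```

Request:
play_rows([
  [0.25,0.1,0,0,0,0],
  [0.5,0.2,0,0,0,0],
  [0.75,0.25,0.1,0,0,0],
  [0.76,0.25,0.4,0,0,0],
  [0.76,0.25,0.6,0,0,0],
])

```text
time: 12.7
ee_pos: [0.617, 0.1584, 0.2929]
eef_rot: [0.707, 0.707, -0.001, -0.0]
ft_force: [-0.5, -0.1, -2.5]
width: 0.0534
grip_force: 25.0
```

Request:
play_rows([
  [0,0,0.1,0,0,0],
  [0,0,0.2,0,0,0],
  [0,0,0.2,0,0,0],
])

```text
time: 13.0
ee_pos: [0.6174, 0.1564, 0.2649]
eef_rot: [0.708, 0.706, -0.001, -0.0]
ft_force: [0.2, 0.4, -1.4]
width: 0.0532
grip_force: 25.0
```

```bash
python3 -c "
from h import *
go((.6201,.1555,.2395))"
```

```text
shift [-0.006  0.018  0.169] turn [-0.003  0.001 -0.007]
```

Request:
play_rows([
  [0,0.02,0.08,0,0,0],
  [0,0.02,0.15,0,0,0],
  [0,0.02,0.17,0,0,0],
  [0,0.02,0.17,0,0,0],
])

```text
time: 13.4
ee_pos: [0.6207, 0.1566, 0.2401]
eef_rot: [0.708, 0.706, -0.0, -0.0]
ft_force: [-0.1, 0.4, -1.3]
width: 0.0533
grip_force: 25.0
```

```bash
python3 -c "
from h import *
go((.6201,.1555,.2348))"
```

```text
shift [-0.007 -0.004  0.035] turn [-0.001  0.    -0.006]
```

Request:
play_rows([
  [0,0,0.02,0,0,0],
  [-0.005,0,0.035,0,0,0],
  [-0.005,0,0.035,0,0,0],
  [-0.005,0,0.035,0,0,0],
])

```text
time: 13.8
ee_pos: [0.6208, 0.1558, 0.2354]
eef_rot: [0.708, 0.706, 0.0, 0.0]
ft_force: [0.2, -0.1, -1.7]
width: 0.0532
grip_force: 25.0
```

Request:
play_rows([
  [0,0,0.005,0,0,0],
  [0,0,0.01,0,0,0],
])

```text
time: 14.0
ee_pos: [0.6209, 0.1558, 0.2348]
eef_rot: [0.708, 0.706, 0.0, -0.0]
ft_force: [-6.2, -1.4, 14.7]
width: 0.0534
grip_force: 25.0
```

Request:
play_rows([
  [0,0,-0.01,0,0,0],
  [0,0,-0.01,0,0,0],
  [0,0,-0.01,0,0,0],
  [0,0,-0.01,0,0,0],
], fingers=1)

```text
time: 14.4
ee_pos: [0.6207, 0.1559, 0.2351]
eef_rot: [0.708, 0.706, -0.0, -0.0]
ft_force: [-0.2, 0.2, 0.1]
width: 0.0775
grip_force: 0.0
```

Request:
play_rows([
  [0,0,-0.2,0,0,0],
  [0,0,-0.5,0,0,0],
  [0,0,-0.8,0,0,0],
  [0,0,-1,0,0,0],
  [0,0,-1,0,0,0],
])

```text
time: 14.9
ee_pos: [0.6217, 0.1554, 0.3899]
eef_rot: [0.708, 0.706, 0.003, 0.001]
ft_force: [1.0, -0.4, -0.6]
width: 0.087
grip_force: 0.0
```

Request:
play_rows([
  [0,0,-0.3,0,0,0],
  [0.2,-0.2,-0.3,0,0,0],
  [0.4,-0.5,-0.3,0,0,0],
  [0.6,-0.8,-0.3,0,0,0],
  [0.7,-1,-0.3,0,0,0],
], fingers=0.6)

```text
time: 15.4
ee_pos: [0.4688, 0.2633, 0.4291]
eef_rot: [0.707, 0.707, -0.001, -0.0]
ft_force: [-0.2, 0.4, -0.1]
width: 0.0695
grip_force: 0.0
```

```bash
python3 -c "
from h import *
go((.4165,.2635,.40))"
```

```text
shift [ 0.001 -0.348  0.194] turn [-0.002  0.001 -0.002]
```

Request:
play_rows([
  [0,-0.2,0,0,0,0],
  [0,-0.35,0.1,0,0,0],
  [0,-0.35,0.2,0,0,0],
  [0,-0.35,0.2,0,0,0],
])

```text
time: 15.8
ee_pos: [0.4173, 0.2615, 0.3985]
eef_rot: [0.708, 0.707, -0.001, -0.001]
ft_force: [-0.7, -0.3, 0.2]
width: 0.0694
grip_force: 0.0
```

```bash
python3 -c "
from h import *
go((.4165,.2635,.2985))
imgs={c:vision.camera(c) for c in('scene','top')}
print(locate(imgs,'pod_jar',(.62,.1555),.021,25)[:2])
cv2.imwrite('pics/s3.png',np.vstack([imgs['scene'][100:300,250:570],imgs['top'][90:290,110:430]]))"
```

```text
shift [ 0.014 -0.004  0.667] turn [-0.005  0.002 -0.002]
(array([0.62255521, 0.15114106]), {'scene': ([399.2, 261.3], 213), 'top': ([241.4, 145.2], 347)})
```

View pics/s3.png

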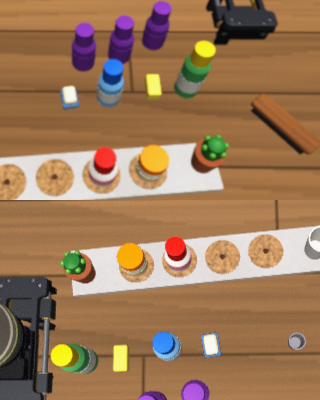

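The jar stands on coaster1 at crop (130,258) and the cactus is untouched. The gripper is above and outside the detergent cap at (65,357), as perspective would have it. Now descending.

Request:
play_rows([
  [0.01,0,0.15,0,0,0],
  [0.01,0,0.35,0,0,0],
  [0.01,0,0.55,0,0,0],
  [0.01,0,0.65,0,0,0],
  [0.01,0,0.66,0,0,0],
])

```text
time: 16.4
ee_pos: [0.4187, 0.2625, 0.3]
eef_rot: [0.709, 0.706, -0.001, 0.001]
ft_force: [-0.4, -0.8, -0.2]
width: 0.0696
grip_force: 0.0
```

Request:
play_rows([
  [0,0,0,0,0,0],
  [0,0,0,0,0,0],
  [0,0,0,0,0,0],
  [0,0,0,0,0,0],
  [0,0,0,0,0,0],
], fingers=-1, squeeze=30)

```text
time: 16.9
ee_pos: [0.4186, 0.2631, 0.3017]
eef_rot: [0.708, 0.706, 0.0, -0.0]
ft_force: [-1.5, 0.1, 2.8]
width: 0.039
grip_force: 30.0
```

Request:
play_rows([
  [0,0,0,0,0,0],
  [0,0,0,0,0,0],
  [0,0,-0.05,0,0,0],
  [0,0,-0.2,0,0,0],
])

```text
time: 17.3
ee_pos: [0.4177, 0.2625, 0.3301]
eef_rot: [0.708, 0.706, -0.002, 0.0]
ft_force: [-0.7, 0.2, -3.1]
width: 0.0395
grip_force: 30.0
```

Request:
play_rows([
  [0,0,-0.3,0,0,0],
  [0,0,-0.6,0,0,0],
  [0,0,-0.95,0,0,0],
  [0,0,-0.95,0,0,0],
])

```text
time: 17.7
ee_pos: [0.4198, 0.2626, 0.4792]
eef_rot: [0.708, 0.706, 0.004, -0.001]
ft_force: [1.0, 0.6, -3.5]
width: 0.0391
grip_force: 30.0
```

```bash
python3 -c "
from h import *
go((.6471,-.1228,.34))"
```

```text
shift [-2.57   1.521  0.918] turn [ 0.009 -0.013 -0.007]
```

Request:
play_rows([
  [-0.2,0.15,0,0,0,0],
  [-0.45,0.3,0,0,0,0],
  [-0.7,0.5,0,0,0,0],
  [-0.95,0.65,0,0,0,0],
  [-1,0.7,0,0,0,0],
])

```text
time: 18.2
ee_pos: [0.5243, 0.107, 0.4732]
eef_rot: [0.711, 0.703, -0.001, 0.001]
ft_force: [0.2, 0.5, -2.7]
width: 0.0393
grip_force: 30.0
```

Request:
play_rows([
  [-0.28,0.2,0,0,0,0],
  [-0.55,0.4,0,0,0,0],
  [-0.8,0.6,0,0,0,0],
  [-1,0.75,0,0,0,0],
  [-1,0.8,0,0,0,0],
])

```text
time: 18.7
ee_pos: [0.6431, -0.0456, 0.472]
eef_rot: [0.712, 0.702, -0.002, 0.001]
ft_force: [-1.8, 0.2, -3.5]
width: 0.039
grip_force: 30.0
```

```bash
python3 -c "
from h import *
go((.6471,-.1228,.34))"
```

```text
shift [-0.51   0.036  0.882] turn [-0.004  0.009 -0.027]
```

Request:
play_rows([
  [-0.2,0.02,0,0,0,0],
  [-0.4,0.03,0,0,0,0],
  [-0.51,0.03,0.2,0,0,-0.02],
  [-0.51,0.03,0.5,0,0,-0.03],
  [-0.51,0.03,0.75,0,0,-0.03],
])

```text
time: 19.2
ee_pos: [0.6461, -0.115, 0.3583]
eef_rot: [0.703, 0.711, -0.001, -0.001]
ft_force: [0.5, 1.0, -4.1]
width: 0.039
grip_force: 30.0
```

Request:
play_rows([
  [0,0,0.05,0,0,0],
  [0,0,0.1,0,0,0],
  [0,0,0.1,0,0,0],
])

```text
time: 19.5
ee_pos: [0.6471, -0.1142, 0.3468]
eef_rot: [0.703, 0.712, 0.0, 0.0]
ft_force: [0.2, -0.1, -2.6]
width: 0.0393
grip_force: 30.0
```

```bash
python3 -c "
from h import *
print(status.read_state()['ee_pos'])
go((.6471,-.1228,.3275))"
```

```text
[ 0.64712215 -0.11419449  0.34680927]
shift [-0.057 -0.001  0.129] turn [0.001 0.001 0.024]
```

Request:
play_rows([
  [-0.03,0,0.05,0,0,0],
  [-0.057,0,0.1,0,0,0.02],
  [-0.057,0,0.13,0,0,0.02],
  [-0.057,0,0.13,0,0,0.02],
])

```text
time: 19.9
ee_pos: [0.6468, -0.123, 0.3261]
eef_rot: [0.707, 0.708, -0.0, -0.0]
ft_force: [-0.2, 0.0, -3.4]
width: 0.0394
grip_force: 30.0
```

```bash
python3 -c "
from h import *
go((.6471,-.1228,.3227))"
```

```text
shift [0.001 0.002 0.023] turn [-0.002 -0.     0.003]
```

Request:
play_rows([
  [0,0,0.01,0,0,0],
  [0,0,0.023,0,0,0],
  [0,0,0.023,0,0,0],
])

```text
time: 20.2
ee_pos: [0.6471, -0.1227, 0.3233]
eef_rot: [0.706, 0.708, 0.0, 0.0]
ft_force: [-0.4, 0.4, -4.2]
width: 0.0391
grip_force: 30.0
```

Request:
play_rows([
  [0,0,0.003,0,0,0],
  [0,0,0.006,0,0,0],
])

```text
time: 20.4
ee_pos: [0.6471, -0.1231, 0.3231]
eef_rot: [0.706, 0.708, 0.0, 0.0]
ft_force: [-1.4, -0.6, 4.5]
width: 0.0388
grip_force: 30.0
```

Contact. Release, rise, go to the softener (grasp z 0.106).

Request:
play_rows([
  [0,0,-0.01,0,0,0],
  [0,0,-0.01,0,0,0],
  [0,0,-0.01,0,0,0],
  [0,0,-0.01,0,0,0],
], fingers=0.6)

```text
time: 20.8
ee_pos: [0.6471, -0.1227, 0.3239]
eef_rot: [0.706, 0.708, 0.0, 0.0]
ft_force: [-0.4, -0.1, -0.7]
width: 0.0637
grip_force: 0.0
```

Request:
play_rows([
  [0,0,-0.15,0,0,0],
  [0,0,-0.4,0,0,0],
  [0,0,-0.6,0,0,0],
  [0,-0.3,-0.6,0,0,0],
  [0.3,-0.6,-0.6,0,0,0],
])

```text
time: 21.3
ee_pos: [0.5683, -0.0958, 0.4153]
eef_rot: [0.709, 0.705, -0.0, 0.002]
ft_force: [-0.3, 0.1, 1.8]
width: 0.0695
grip_force: 0.0
```

Request:
play_rows([
  [0.3,-0.3,0,0,0,0],
  [0.6,-0.6,0,0,0,0],
  [0.9,-0.8,0,0,0,0],
  [1,-0.8,0,0,0,0],
  [1,-0.8,0,0,0,0],
])

```text
time: 21.8
ee_pos: [0.451, 0.0568, 0.4147]
eef_rot: [0.707, 0.708, 0.002, 0.0]
ft_force: [-0.1, 1.7, -1.7]
width: 0.0694
grip_force: 0.0
```

```bash
python3 -c "
from h import *
go((.4415,.085,.35))
imgs={c:vision.camera(c) for c in('scene','top')}
print(locate(imgs,'detergent',(.6471,-.1228),.021,25))
print(locate(imgs,'softener',(.4415,.085),0,25))
"
```

```text
shift [ 0.187 -0.064  0.432] turn [ 0.005 -0.004  0.002]
(array([ 0.64610502, -0.12591886]), {'scene': ([243.5, 255.6], 633), 'top': ([384.6, 118.2], 499)}, array([0.3, 0.4, 0.4, 0.3]))
(array([0.44160003, 0.08457262]), {'scene': ([362.2, 171.7], 437)}, array([ 0., -0.]))
```

Request:
play_rows([
  [0.1,-0.03,0.1,0,0,0],
  [0.19,-0.06,0.3,0,0,0],
  [0.19,-0.06,0.43,0,0,0],
  [0.19,-0.06,0.43,0,0,0],
])

```text
time: 22.3
ee_pos: [0.4417, 0.0847, 0.3482]
eef_rot: [0.706, 0.708, -0.002, 0.0]
ft_force: [-0.6, -0.6, 0.6]
width: 0.0698
grip_force: 0.0
```

```bash
python3 -c "
from h import *
go((.4415,.085,.2695))
imgs={c:vision.camera(c) for c in('scene','top')}
cv2.imwrite('pics/s4.png',np.vstack([imgs['scene'][80:300,170:490],imgs['top'][90:310,150:470]]))"
```

```text
shift [0.003 0.    0.525] turn [-0.004  0.005  0.004]
```

View pics/s4.png

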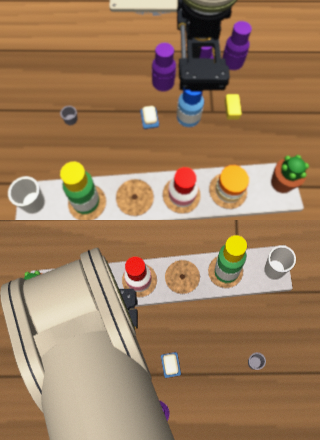

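The detergent stands on coaster4 at crop (78,190) and the gripper is over the blue softener at (190,105). The purple bottles stand clear of it.

Request:
play_rows([
  [0,0,0.15,0,0,0],
  [0,0,0.35,0,0,0],
  [0,0,0.5,0,0,0],
  [0,0,0.52,0,0,0],
  [0,0,0.52,0,0,0],
])

```text
time: 22.9
ee_pos: [0.4431, 0.0847, 0.2728]
eef_rot: [0.707, 0.707, -0.0, 0.001]
ft_force: [0.9, -0.0, -0.4]
width: 0.0698
grip_force: 0.0
```

Request:
play_rows([
  [0,0,0,0,0,0],
  [0,0,0,0,0,0],
  [0,0,0,0,0,0],
  [0,0,0,0,0,0],
  [0,0,0,0,0,0],
], fingers=-1)

```text
time: 23.4
ee_pos: [0.4427, 0.0849, 0.2722]
eef_rot: [0.706, 0.708, 0.0, 0.0]
ft_force: [-0.5, 0.1, 2.7]
width: 0.0395
grip_force: 30.0
```

Request:
play_rows([
  [0,0,0,0,0,0],
  [0,0,0,0,0,0],
  [0,0,-0.05,0,0,0],
  [0,0,-0.2,0,0,0],
])

```text
time: 23.8
ee_pos: [0.4417, 0.0848, 0.3008]
eef_rot: [0.707, 0.708, -0.002, 0.001]
ft_force: [0.1, 0.9, -1.7]
width: 0.039
grip_force: 30.0
```

Request:
play_rows([
  [0,0,-0.3,0,0,0],
  [0,0,-0.6,0,0,0],
  [0,0,-0.85,0,0,0],
  [0,0.2,-0.85,0,0,0],
  [0,0.4,-0.85,0,0,0],
])

```text
time: 24.3
ee_pos: [0.4909, 0.0853, 0.4298]
eef_rot: [0.706, 0.709, 0.0, -0.005]
ft_force: [-0.2, 0.1, -3.4]
width: 0.0394
grip_force: 30.0
```

```bash
python3 -c "
from h import *
go((.6381,-.03,.31))"
```

```text
shift [-0.779  0.984  0.786] turn [-0.013 -0.014  0.008]
```

Request:
play_rows([
  [-0.2,0.25,0,0,0,0],
  [-0.4,0.5,0,0,0,0],
  [-0.6,0.75,0,0,0,0],
  [-0.78,0.98,0,0,0,0],
  [-0.78,0.98,0,0,0,0],
])

```text
time: 24.8
ee_pos: [0.6357, -0.0294, 0.4254]
eef_rot: [0.706, 0.708, -0.004, -0.004]
ft_force: [-0.5, 0.6, -0.2]
width: 0.0396
grip_force: 30.0
```

Request:
play_rows([
  [0,0,0.15,0,0,0],
  [0,0,0.35,0,0,0],
  [0,0,0.55,0,0,0],
  [0,0,0.7,0,0,0],
  [0,0,0.7,0,0,0],
])

```text
time: 25.3
ee_pos: [0.6321, -0.0289, 0.3182]
eef_rot: [0.707, 0.707, -0.006, -0.005]
ft_force: [-1.0, 0.6, -2.0]
width: 0.0391
grip_force: 30.0
```

```bash
python3 -c "
from h import *
go((.6381,-.03,.298))"
```

```text
shift [-0.008  0.042  0.134] turn [-0.031  0.001  0.001]
```

Request:
play_rows([
  [0,0.02,0.05,-0.02,0,0],
  [-0.01,0.04,0.1,-0.03,0,0],
  [-0.01,0.04,0.12,-0.03,0,0],
  [-0.01,0.04,0.12,-0.03,0,0],
])

```text
time: 25.7
ee_pos: [0.639, -0.031, 0.3038]
eef_rot: [0.707, 0.707, 0.002, 0.002]
ft_force: [0.0, -0.1, -1.7]
width: 0.0393
grip_force: 30.0
```

```bash
python3 -c "
from h import *
go((.6381,-.03,.2935))"
```

```text
shift [ 0.007 -0.006  0.069] turn [0.01  0.001 0.   ]
```

Request:
play_rows([
  [0,0,0.03,0,0,0],
  [0.005,-0.005,0.06,0.01,0,0],
  [0.005,-0.005,0.065,0.01,0,0],
  [0.005,-0.005,0.065,0.01,0,0],
])

```text
time: 26.1
ee_pos: [0.6382, -0.0301, 0.2939]
eef_rot: [0.707, 0.707, -0.0, 0.0]
ft_force: [0.7, -0.6, -2.2]
width: 0.0392
grip_force: 30.0
```

Request:
play_rows([
  [0,0,0.003,0,0,0],
  [0,0,0.006,0,0,0],
])

```text
time: 26.3
ee_pos: [0.6383, -0.0303, 0.2933]
eef_rot: [0.707, 0.707, 0.0, 0.0]
ft_force: [-1.1, 0.5, 1.2]
width: 0.0391
grip_force: 30.0
```

Contact; release and move up and back.

Request:
play_rows([
  [0,0,0,0,0,0],
  [0,0,0,0,0,0],
  [0,0,0,0,0,0],
  [0,0,0,0,0,0],
], fingers=0.6)

```text
time: 26.7
ee_pos: [0.6383, -0.0302, 0.2933]
eef_rot: [0.707, 0.707, 0.0, 0.0]
ft_force: [0.7, 0.3, 0.4]
width: 0.0632
grip_force: 0.0
```

Request:
play_rows([
  [0,0,-0.15,0,0,0],
  [0,0,-0.4,0,0,0],
  [0,0,-0.7,0,0,0],
  [0,0,-0.9,0,0,0],
  [0,-0.2,-0.9,0,0,0],
])

```text
time: 27.2
ee_pos: [0.6101, -0.0304, 0.4326]
eef_rot: [0.707, 0.707, 0.002, 0.003]
ft_force: [-0.4, 0.4, 0.7]
width: 0.0694
grip_force: 0.0
```

Request:
play_rows([
  [-0.3,-0.3,0,0,0,0],
  [-0.6,-0.6,0,0,0,0],
  [-0.9,-0.9,0,0,0,0],
  [-1,-1,0,0,0,0],
  [-1,-1,0,0,0,0],
])

```text
time: 27.7
ee_pos: [0.4559, -0.1838, 0.4275]
eef_rot: [0.709, 0.706, 0.001, -0.001]
ft_force: [0.7, 1.5, 0.9]
width: 0.0697
grip_force: 0.0
```

```bash
python3 -c "
from h import *
imgs={c:vision.camera(c) for c in('scene','top')}
T={'pod_jar':(.6201,.1555),'stain_tub':(.6291,.0627),'softener':(.6381,-.03),'detergent':(.6471,-.1228)}
for n,g in T.items():
    p=locate(imgs,n,g,.021,15); print(n,np.round((p[0]-g)*1000,1),p[1:])
    for c in imgs:
        for d in spotter.boxes_of(c,n): print('  ',c,round(d['conf'],2),np.round(d['point'],3))
cv2.imwrite('pics/s5.png',cv2.resize(np.vstack([imgs['scene'][160:320,170:490],imgs['top'][80:220,150:470]]),None,fx=2,fy=1.98))"
```

```text
pod_jar [ 2.5 -3.4] ({'scene': ([399.2, 261.9], 203), 'top': ([240.3, 146.2], 598)}, array([ 2.3, -0.8,  2.4, -0.6]))
   scene 0.64 [0.632 0.151 0.087]
   top 0.95 [0.617 0.149 0.088]
stain_tub [0.4 1. ] ({'scene': ([354.4, 259.8], 451), 'top': ([285.3, 138.1], 395)}, array([0.4, 0.5, 0.2, 0.5]))
   scene 0.87 [0.644 0.062 0.086]
   scene 0.59 [0.642 0.139 0.02 ]
   top 0.89 [0.618 0.06  0.093]
softener [-1.  -0.4] ({'scene': ([301.7, 258.1], 541), 'top': ([332.9, 129.6], 442)}, array([ 0.3, -0.2,  0.3, -0.3]))
   scene 0.95 [ 0.653 -0.023  0.102]
   scene 0.87 [0.348 0.111 0.075]
   scene 0.85 [0.368 0.026 0.077]
   scene 0.69 [0.302 0.198 0.076]
   scene 0.21 [0.64  0.138 0.018]
   top 0.95 [0.33  0.108 0.116]
   top 0.91 [ 0.622 -0.026  0.105]
   top 0.75 [0.284 0.185 0.094]
   top 0.68 [0.346 0.024 0.118]
detergent [-1.  -3.1] ({'scene': ([243.5, 255.6], 635), 'top': ([384.6, 118.2], 498)}, array([0.3, 0.4, 0.4, 0.4]))
   scene 0.6 [ 0.665 -0.117  0.129]
   top 0.59 [ 0.631 -0.122  0.13 ]
```

View pics/s5.png

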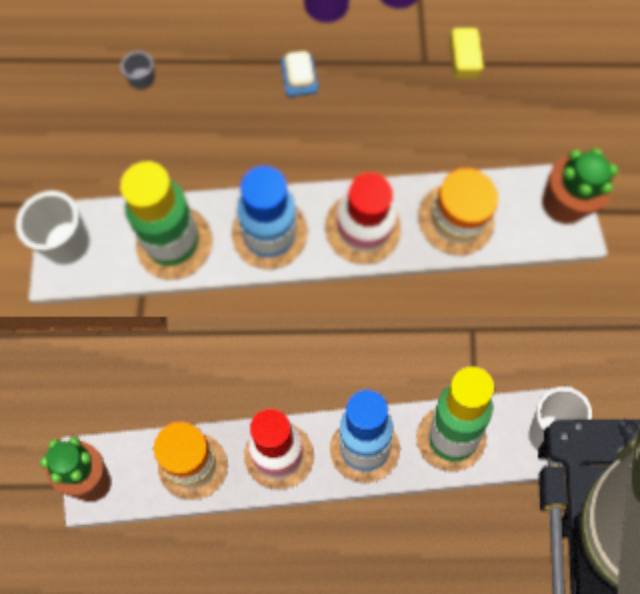

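All four bottles look upright and in order. The scene camera's jar blob is only partial, so I'll check the jar again from the lid-top ellipse and with a cleaner mask.

```bash
python3 -c "
from h import *
for c in('scene','top'):
    im=vision.camera(c);k=vision.calibration(c)
    h=cv2.cvtColor(im,cv2.COLOR_BGR2HSV)
    for V,S in((170,200),(200,220),(215,200)):
        m=((h[...,0]>6)&(h[...,0]<22)&(h[...,1]>S)&(h[...,2]>V)).astype(np.uint8)
        n,l,s,ce=cv2.connectedComponentsWithStats(m); g=model(k,.62,.1555,.085,.086,.027)
        for i in range(1,n):
            if s[i,4]>30 and np.hypot(*(ce[i]-g))<20:
                v=least_squares(lambda v:model(k,*v,.0855,.086,.027)-ce[i],(.62,.155)).x; print(c,V,S,s[i,4],ce[i],np.round(v,4),s[i,:4])
"
```

```text
scene 170 200 253 [398.58893281 258.22924901] [0.6208 0.1451] [390 245  25  28]
scene 215 200 225 [398.41777778 256.96888889] [0.6184 0.145 ] [390 245  25  27]
top 170 200 528 [239.65340909 145.77272727] [0.6192 0.1563] [227 133  26  26]
top 200 220 510 [239.72745098 145.93529412] [0.6189 0.1561] [227 134  26  25]
top 215 200 518 [239.57722008 145.6023166 ] [0.6196 0.1565] [227 133  26  26]
```

```bash
python3 -c "
from bench import job
print(job.close_job())"
```

```text
the job is handed in; nothing more can be done
None
```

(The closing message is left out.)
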